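# Present a loaded ball tray to the inspection camera

### The job

The small black tray has just been loaded with a loose steel bearing ball, so first close up by pushing the open drawer of spare balls fully shut. Then lift the tray by its upright handle and carry it, without tipping it or letting the ball leave its pocket, to the inspection camera on its post, and finish still holding it there in the gripper, level and still, with the ball straight in front of the lens at lens height, about 10 cm from the glass, and a long side of the tray facing the lens. Do not touch the camera, and leave the multimeter, circuit board and reel where they are.

Things in the scene. Friction and masses are not known exactly. Their poses are not given: they have to be found in the camera images.
- parts: Grey cabinet with one drawer, fixed to the bench, 160 (x) x 160 (y) x 100 (z) mm. Origin: centre of its underside; the drawer front faces the body's -x and the drawer slides out along -x, level.
- parts_drawer0 (a joint): Drawer opening in m: 0 fully shut (end stop), grows as it is pulled out along the cabinet's -x. Slides with about 1 N of friction and stays where it is left.
- parts_drawer0_handle (a point): Middle of the drawer's bar handle: a level round steel bar along the cabinet's y, 91 mm long and 11 mm thick, standing 35 mm out from the drawer front, 62 mm above the bench. Push the bar, or the drawer front beside it. Moves with the drawer; at joint value 0 the drawer is shut.
- tray: Loose black tray, flat plate 120 (x) x 70 (y) x 6 (z) mm, about 0.25 kg. Origin: centre of its underside; z up, x along the long side. Handle: upright aluminium plate, centre at x = -12 mm, 40 mm long in x, 12 mm thick in y (grip it across y), from z = 6 to 56 mm. Pocket: round ring centred at x = +33 mm, y = 0, inner diameter 40 mm, rim 4 mm above the plate. Steel counterweight 14 x 50 mm at x = -50 mm, up to z = 18 mm, so the loaded tray balances near the handle.
- tray_handle (a point): Grip point on the tray's handle: on its mid-plane, 36 mm above the tray's underside, 20 mm below the handle's top.
- tray_pocket (a point): Where the ball's centre lies when centred in the pocket: 18 mm above the tray's underside, at tray x = +33 mm, y = 0.
- ball_center (a point): Centre of the loose steel ball, 24 mm in diameter, 57 g. It rolls freely inside the pocket, up to 11 mm from the middle, and goes over the rim if the tray is tipped steeply.
- camera: Inspection camera on a post, fixed to the bench. Origin: on the bench; the lens looks along the body's -x, level, 150 mm above the bench. Foot 90 x 80 mm centred at x = +20 mm; camera body 55 x 46 x 46 mm centred at x = +20 mm; lens barrel 38 mm in diameter, its glass at x = -41 mm. Top of the camera 173 mm above the bench.
- camera_lens (a point): Middle of the lens glass; its x axis points back into the camera (it looks along -x).
- camera_focus (a point): Point on the lens axis 100 mm in front of the glass, 150 mm above the bench: where the ball's centre must be held.
- multimeter: Bystander: green hand multimeter lying flat, 170 x 80 x 47 mm (origin: centre of underside, x along its length). Leave alone.
- board: Bystander: red circuit board, 90 x 110 mm, up to 22 mm high (origin: centre of underside). Leave alone.
- reel: Bystander: grey reel standing on its flange, 60 mm in diameter, 42 mm high (origin: centre of underside). Leave alone.
There are look-alikes about, which are no part of the job. Of the things like the tray, leave any that is pink; of the rest the smaller one is meant.

How it is judged:
By the outcome, as a careful person would: the job done as asked, in the order asked, and still so for the second after the job is handed in, while the arm keeps its last pose, push and grip.
It also fails if it takes over 53 s, if anything falls off the work surface, if the arm or the gripper's body presses on something with over 40 N, if the wrist force passes 120 N, or if a joint passes its speed limit or range.

### The arm

A 6-joint arm with a two-finger parallel gripper is mounted at the origin on the work surface. World frame = base frame: x ahead of the robot, y to its left, z up, the work surface at z = 0. Lengths are in m, angles in rad, forces in N, time in s.
With the tool pointing down it reaches from about 0.35 to 0.775 m from the base axis. Payload 5.5 kg.
Tool frame: the origin (TCP) lies where the fingers leave the gripper's body, on its centre line; the fingertips stand 73 mm ahead of it and the grasp point (between the pads) lies 54 mm ahead of it; z points along the fingers, y is the line along which they close (so a half turn about z gives the same grasp; the last joint's range is limited). The gripper opens to 85 mm and grips with 20 to 120 N. Pads are 22 mm wide; open, the fingers measure 114 mm over their backs; the gripper's body (76 mm by 85 mm) begins 54 mm behind the grasp point. The pads swing forward as they close: fully open they stand 13 mm farther back than shut.
Start: joints at [0.975, 0.313, 0.046, 1.304, 0, 1.431], TCP at [0.253, 0.516, 0.304] pointing down, gripper open.
Joint ranges: [-2.76, 2.76], [-0.86, 1.69], [-1.03, 1.26], [-2.2, 2.34], [-1.47, 1.5], [-3.14, 3.14]. Speed limits (rad/s): [2.57, 2.57, 3.14, 3.14, 3.14, 3.14].

### API

Orientations are given as [roll, pitch, yaw] about the fixed x, y, z axes, in that order (R = Rz(yaw) Ry(pitch) Rx(roll)).
In Python, from plant import robot, claw, solver, monitor, read_camera, calibration, workorder gives the robot as it stands. Calls block until the motion is done:
- robot.reach(position, orientation): joint-space move of the TCP to a pose.
- robot.move_straight(position, orientation=None, v=0.15): straight line of the TCP; orientation=None keeps the orientation; v is the mean speed in m/s.
- robot.goto_joints(angles): joint-space move.
- claw.release() and claw.grab(): open the fingers fully, or close them until they stop; the grip force is fixed at half the most.
- robot.sleep(seconds).
- solver.solve_ik(position, orientation): joint angles nearest the present ones, or None.
- monitor.observe(): the state.
- read_camera(name): name is "scene" or "top" or "wrist"; returns (picture, depth): 384x512x3 uint8, blue, green, red; 384x512 float32, m along the optical axis (not along the pixel's ray), 0 where there is no reading.
- calibration(name): a dict with "camera_matrix" (3x3 intrinsics, pixels), "world_to_cam" (4x4, takes a point from world to camera coordinates). Camera axes: x right, y up, looking along -z (the intrinsics and any distortion apply to the point x, -y, -z); pixel columns grow to the right and rows downward; lengths in m; the calibration is good to about 2 mm. A picture is of the moment at which its call begins: read the wrist's pose just before it. calibration takes no time and is no camera call; for the wrist camera it gives the pose at the moment of the call.
A pose or a line that the arm cannot do raises robot.PlanningError and nothing moves.
- workorder.close_job(): hands the job in; it is judged then, once.
The state is a dict: "time": time; "joint_positions": joint angles; "joint_velocities": joint speeds; "joint_efforts": joint torques, N m; "eef_pos": TCP position; "tool_rot": TCP orientation; "wrist_force": force on the tool from outside, world axes, zero at the start; "moment": the same for the moment, N m; "width": finger opening in m; "finger_force": force on a finger pad.
Only numpy, scipy, OpenCV 4.12 (cv2) and the standard library are available. Lean on these libraries where they do the work, as an engineer would, in place of code of your own. Each camera call takes 0.05 s, during which the arm holds its last target. There are 200 camera calls.

## Working session

There is one attempt and no reset: what is moved stays moved. The work goes in short steps, each a Python script; the robot and the scene stay as the last script left them, time stands still between calls to the robot, and variables do not carry over. Pictures are saved under pics/ and viewed, at most 10 in all, crops included, and the job is handed in when it is done.

```bash
mkdir -p pics; ls
python3 - <<'E'
from plant import *
import cv2,numpy as np
for n in ["scene","top"]:
    p,d=read_camera(n); cv2.imwrite(f"pics/{n}0.png",p); np.savez(f"{n}0.npz",p=p,d=d)
    c=calibration(n); print(n,{k:np.round(v,4).tolist() if not isinstance(v,str) else v for k,v in c.items()}, (d>0).mean())
s=monitor.observe(); print(s)
E
```

```text
pics
scene {'camera_matrix': [[391.2033, 0.0, 258.7149], [0.0, 391.2033, 190.7941], [0.0, 0.0, 1.0]], 'world_to_cam': [[0.0623, 0.9979, -0.0178, -0.0004], [-0.6945, 0.0562, 0.7173, 0.2794], [0.7168, -0.0323, 0.6965, -1.3644], [0.0, 0.0, 0.0, 1.0]]} 0.9958343505859375
top {'camera_matrix': [[396.8452, 0.0, 249.7384], [0.0, 396.8452, 188.36], [0.0, 0.0, 1.0]], 'world_to_cam': [[0.0087, -0.9995, 0.0303, -0.0422], [0.9984, 0.0104, 0.055, -0.4854], [-0.0553, 0.0298, 0.998, -0.984], [0.0, 0.0, 0.0, 1.0]]} 0.99603271484375
{'time': 0.1, 'joint_positions': array([ 9.75429024e-01,  3.13939036e-01,  4.50674712e-02,  1.30362082e+00,
       -6.68082063e-06,  1.43118255e+00]), 'joint_velocities': array([ 0.00060666, -0.00124306,  0.00333449, -0.00040236, -0.00061655,
       -0.00037271]), 'joint_efforts': array([ 2.20329872e-03, -4.81726348e+01,  2.99244136e+01,  1.26996651e-02,
       -1.23633549e-04, -5.23778056e-06]), 'eef_pos': array([0.25289617, 0.51600451, 0.30307987]), 'tool_rot': array([-3.13991217e+00, -2.29408976e-04,  2.68583894e+00]), 'wrist_force': array([ 0.45495137,  0.07968206, -0.67879817]), 'moment': array([-0.01081767, -0.05853162, -0.02810391]), 'finger_force': 0.0, 'width': 0.08555767363655453}
```

View pics/top0.png

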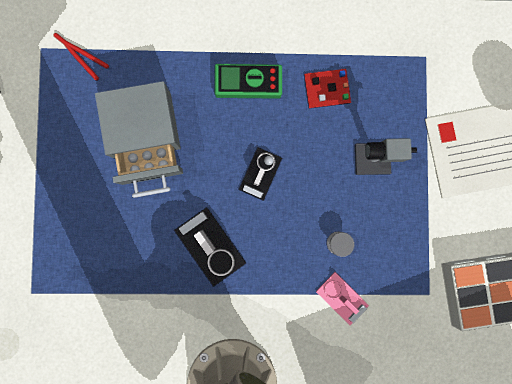

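View pics/scene0.png

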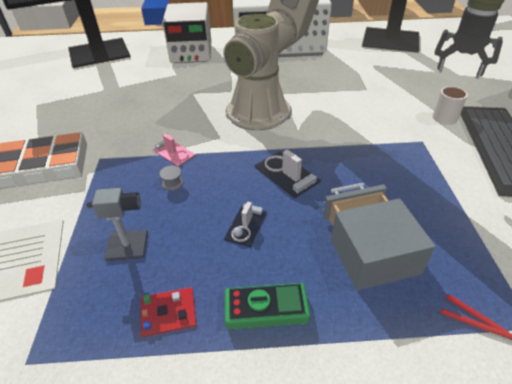

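The top view shows the small black tray at about (261,173) with its ball near (266,160). A bigger black tray is at (210,245) and a pink one at (343,298). The open drawer has its handle at (151,189), the camera lens is at (375,150) looking left, and the reel is at (341,244). The scene view agrees with this.

```bash
cat > h.py <<'E'
import cv2,numpy as np
from plant import *
def cloud(d,c):
    K=c["camera_matrix"];T=np.linalg.inv(c["world_to_cam"])
    v,u=np.mgrid[:d.shape[0],:d.shape[1]]
    P=np.stack([(u-K[0,2])/K[0,0]*d,-(v-K[1,2])/K[1,1]*d,-d],-1)
    return P@T[:3,:3].T+T[:3,3]
def rect(xy):
    (c,s,a)=cv2.minAreaRect((xy*1000).astype(np.float32)); return np.round(c,1),np.round(s,1),round(a,1)
E
python3 - <<'E'
from h import *
for n in ["top","scene"]:
    f=np.load(n+"0.npz");p,d=f["p"],f["d"];W=cloud(d,calibration(n))
    def box(x0,y0,x1,y1):
        m=np.zeros(d.shape,bool);m[y0:y1,x0:x1]=1;return m&(d>0)
    B={"top":dict(tray=(232,140,290,205),cab=(85,75,190,200),cam=(350,130,418,180),reel=(322,225,360,262)),
       "scene":dict(tray=(220,195,270,250),cab=(320,180,435,290),cam=(88,180,150,262),reel=(155,163,185,192))}[n]
    V=p.max(-1)
    Z=W[...,2]
    print(n,"mat z",np.median(Z[box(280,200,310,220)]) )
    m=box(*B["tray"]);
    t=m&(V<60)&(Z<.03); print("tray black",t.sum(),rect(W[t][:,:2]),np.median(Z[t]))
    t=m&(Z>.045)&(Z<.07); print("handle top",t.sum(),rect(W[t][:,:2]),W[t].mean(0),Z[t].max())
    t=m&(Z>.012)&(Z<.04); print("12-40",rect(W[t][:,:2]))
    m=box(*B["cab"]);t=m&(Z>.093)&(Z<.107); print("cab top",t.sum(),rect(W[t][:,:2]),np.median(Z[t]))
    t=m&(Z>.05)&(Z<.09); print("cab 50-90",rect(W[t][:,:2]))
    m=box(*B["cam"]);t=m&(Z>.165)&(Z<.185); print("cam top",t.sum(),rect(W[t][:,:2]),np.median(Z[t]))
    t=m&(Z>.13)&(Z<.185); print("cam >130",rect(W[t][:,:2]))
    t=m&(Z>.14)&(Z<.185)&(V<60); print("lens dark",t.sum(),rect(W[t][:,:2]),Z[t].max())
    t=m&(Z<.025)&(V<75); print("foot",t.sum(),rect(W[t][:,:2]))
    t=box(*B["reel"])&(Z>.03); print("reel",rect(W[t][:,:2]))
# crops
f=np.load("top0.npz")["p"]
cv2.imwrite("pics/crop.png",np.hstack([cv2.resize(f[135:210,225:300],(390,390)),cv2.resize(f[115:190,345:420],(390,390))]))
E
```

```text
top mat z 0.00039726128497186153
tray black 850 (array([525.6, -63.8]), array([ 69.5, 121. ]), 66.7) 0.0058717570990129975
handle top 84 (array([513.7, -58.5]), array([11.8, 40. ]), 66.6) [ 0.51338372 -0.05829218  0.05551087] 0.06009639396633126
12-40 (array([522.2, -62.4]), array([ 49.4, 109. ]), 66.3)
cab top 4423 (array([614.9, 227.4]), array([201.4, 160.8]), 11.2) 0.10016950175977557
cab 50-90 (array([589.1, 221.7]), array([249.5, 159.4]), 11.0)
cam top 681 (array([ 564.8, -335.7]), array([46.1, 89.1]), 3.3) 0.17194937833096013
cam >130 (array([ 565.2, -343.9]), array([ 46.5, 108.6]), 3.1)
lens dark 348 (array([ 567.3, -343.7]), array([ 41.1, 108.6]), 5.6) 0.17265809239744268
foot 96 (array([ 581.5, -383.1]), array([ 78.1, 169.3]), 12.2)
reel (array([ 350.5, -262.5]), array([58. , 57.9]), 46.1)
scene mat z 0.0013184159914971794
tray black 138 (array([537.7, -49.8]), array([ 27.8, 105.9]), 65.3) 0.006651158787774725
handle top 89 (array([513.8, -60.8]), array([12.5, 41.4]), 67.1) [ 0.51572173 -0.06102155  0.05445609] 0.05923030004504748
12-40 (array([522.3, -60.3]), array([ 49.3, 109.5]), 72.4)
cab top 4090 (array([640. , 230.1]), array([148., 162.]), 11.2) 0.10049653821476295
cab 50-90 (array([589.5, 219.5]), array([251.5, 161.5]), 11.3)
cam top 596 (array([ 565.7, -337.5]), array([48.2, 88.1]), 3.1) 0.17291366004171183
cam >130 (array([ 566.8, -345.2]), array([ 49.7, 106. ]), 3.1)
lens dark 87 (array([ 579.8, -308.7]), array([31.2, 11.2]), 89.9) 0.1675463343893392
foot 27 (array([ 605.2, -346.6]), array([ 3.2, 77.1]), 1.9)
reel (array([ 350.7, -265.3]), array([58.2, 58.5]), 50.9)
```

View pics/crop.png

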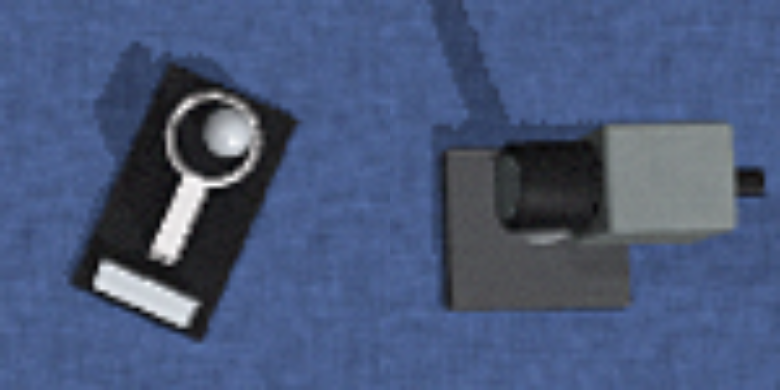

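The crop confirms the ball lies off-centre in its pocket, that the tray's +x end points up in the picture, and that the lens barrel points left. Next I'll measure the drawer bar, the ball and the heights of obstacles.

Run:
```python
from h import *
a=np.deg2rad(11.15);ex=np.array([np.cos(a),np.sin(a)]);ey=np.array([-ex[1],ex[0]])
for n in ["top","scene"]:
    f=np.load(n+"0.npz");p,d=f["p"],f["d"];W=cloud(d,calibration(n));Z=W[...,2]
    m=(d>0)&(W[...,0]>.42)&(W[...,0]<.75)&(W[...,1]>.09)&(W[...,1]<.36)&(Z>.02)
    C=np.stack([W[...,:2]@ex,W[...,:2]@ey],-1)
    t=m&(Z>.096);print(n,"top x,y",np.round([np.percentile(C[t][:,i],q)*1000 for i in (0,1) for q in (.3,99.7)],1))
    h,e=np.histogram(C[m&(Z>.085)][:,0],bins=np.arange(.44,.8,.01));print(dict(zip(np.round(e,2),h)))
    t=m&(Z>.05)&(Z<.075)&(C[...,0]<.53);h,e=np.histogram(C[t][:,0],bins=np.arange(.48,.53,.005));print(np.round(e,3),h)
    b=m&(Z>.055)&(Z<.075)&(C[...,0]<C[t][:,0].min()+.012)
    print("bar",np.round([C[b].min(0),C[b].max(0)],4),Z[b].max())
    # ball in tray frame
    g=np.deg2rad(-23.3);tx=np.array([np.cos(g),np.sin(g)]);ty=np.array([-tx[1],tx[0]])
    L=W[...,:2]-np.array([.5256,-.0638]);T=np.stack([L@tx,L@ty],-1)
    t=(d>0)&(np.abs(T[...,0]-.033)<.022)&(np.abs(T[...,1])<.022)&(Z>.018);print("ball pts",t.sum(),np.round(T[t].mean(0)*1000,1),Z[t].max())
    q=(d>0)&(W[...,0]>.22)&(W[...,0]<.44)&(abs(W[...,1]-.04)<.12)&(Z>.02)&(Z<.2);print("bigtray",rect(W[q][:,:2]),Z[q].max())
s=monitor.observe()
print(solver.solve_ik([.45,.19,.12],[np.pi,0,a]),solver.solve_ik([.45,.19,.12],[np.pi,0,a+np.pi]))
for y in (np.deg2rad(-23.3),):
  for k in (0,np.pi): print(solver.solve_ik([.514,-.0593,.09],[np.pi,0,y+k]),solver.solve_ik([.5125,-.1945,.222],[np.pi,0,np.deg2rad(3.1)+k]))
```

```text
top top x,y [601.9 746.7  24.3 183.7]
{np.float64(0.44): np.int64(0), np.float64(0.45): np.int64(0), np.float64(0.46): np.int64(0), np.float64(0.47): np.int64(0), np.float64(0.48): np.int64(0), np.float64(0.49): np.int64(0), np.float64(0.5): np.int64(0), np.float64(0.51): np.int64(0), np.float64(0.52): np.int64(0), np.float64(0.53): np.int64(99), np.float64(0.54): np.int64(265), np.float64(0.55): np.int64(35), np.float64(0.56): np.int64(0), np.float64(0.57): np.int64(0), np.float64(0.58): np.int64(0), np.float64(0.59): np.int64(0), np.float64(0.6): np.int64(323), np.float64(0.61): np.int64(305), np.float64(0.62): np.int64(307), np.float64(0.63): np.int64(308), np.float64(0.64): np.int64(303), np.float64(0.65): np.int64(307), np.float64(0.66): np.int64(304), np.float64(0.67): np.int64(305), np.float64(0.68): np.int64(300), np.float64(0.69): np.int64(309), np.float64(0.7): np.int64(297), np.float64(0.71): np.int64(292), np.float64(0.72): np.int64(304), np.float64(0.73): np.int64(309), np.float64(0.74): np.int64(205), np.float64(0.75): np.int64(0), np.float64(0.76): np.int64(0), np.floa
[... 1519 characters left out ...]
5 0.5   0.505 0.51  0.515 0.52  0.525 0.53 ] [ 0  0  0 37 88 18  9  3  0  0]
bar [[0.4952 0.0562]
 [0.5071 0.143 ]] 0.07103834510867502
ball pts 65 [41.3 -7.1] 0.0312342927819782
bigtray (array([366.7,  80.3]), array([96.5, 75. ]), 33.6) 0.0836685134859867
[ 0.23499664  0.28764761 -0.4737986   0.80935012  0.         -3.10120022] [ 0.23499664  0.28764761 -0.4737986   0.80935012  0.          0.04039243]
[-0.27010105  0.3720068  -0.43760581  0.76118372  0.         -3.00503199] [-0.50918484  0.29943972 -0.17733788  1.09401873  0.          2.57830261]
[-0.27010105  0.3720068  -0.43760581  0.76118372  0.          0.13656067] [-0.50918484  0.29943972 -0.17733788  1.09401873  0.         -0.56329005]
```

Run:
```python
from h import *
a=np.deg2rad(11.15);ex=np.array([np.cos(a),np.sin(a)]);ey=np.array([-ex[1],ex[0]])
O=[np.pi,0,a+np.pi]
P=lambda e,z:[*(ex*e+ey*.102),z]
robot.reach(P(.452,.20),O)
claw.grab()
robot.move_straight(P(.452,.121),v=.2)
f0=monitor.observe()["wrist_force"]
robot.move_straight(P(.522,.121),v=.08)
e=.522
while e<.55:
    s=monitor.observe();F=(s["wrist_force"]-f0)[:2]@ex
    print(round(e,4),round(F,2),np.round(s["eef_pos"],4),round(s["time"],2))
    if F<-9: break
    e+=.002; robot.move_straight(P(e,.121),v=.04)
robot.sleep(.2)
robot.move_straight(P(.45,.121),v=.2); robot.move_straight(P(.45,.21),v=.25)
print(monitor.observe()["time"],monitor.observe()["width"])
p,d=read_camera("top"); cv2.imwrite("pics/top1.png",p); W=cloud(d,calibration("top"));np.savez("top1.npz",p=p,d=d)
m=(d>0)&(W[...,0]>.42)&(W[...,0]<.75)&(W[...,1]>.09)&(W[...,1]<.36)&(W[...,2]>.085)&(W[...,2]<.105)
h,ed=np.histogram((W[m][:,:2]@ex),bins=np.arange(.56,.63,.005));print(np.round(ed,3),h)
```

```text
0.522 0.2 [0.4921 0.201  0.1209] 3.87
0.524 -1.01 [0.4942 0.2014 0.121 ] 4.12
0.526 0.36 [0.4964 0.2018 0.121 ] 4.37
0.528 -0.32 [0.4985 0.2022 0.121 ] 4.62
0.53 0.04 [0.5006 0.2026 0.121 ] 4.87
0.532 0.35 [0.5025 0.203  0.121 ] 5.12
0.534 1.12 [0.5045 0.2034 0.121 ] 5.37
0.536 -4.21 [0.5051 0.2035 0.1208] 5.62
0.538 -9.65 [0.5054 0.2036 0.1205] 5.87
7.1667 -0.0001320660864212857
[0.56  0.565 0.57  0.575 0.58  0.585 0.59  0.595 0.6   0.605 0.61  0.615
 0.62  0.625] [  0   0   0   0   0  98 133 132 204 152 156 154 150]
```

The drawer is shut: it hit the end stop at about 10 N and the depth shows no gap. Next I grasp the tray and carry it.

Run:
```python
from h import *
y0=np.deg2rad(-23.3)+np.pi; y1=np.deg2rad(3.1)+np.pi
h=[.5139,-.0595]
claw.release()
robot.reach([*h,.16],[np.pi,0,y0])
robot.move_straight([*h,.090],v=.1)
claw.grab(); robot.sleep(.2)
s=monitor.observe();print(s["time"],s["width"],s["finger_force"],s["wrist_force"],s["eef_pos"])
robot.move_straight([*h,.222],v=.06)
robot.sleep(.2)
robot.move_straight([.5125,-.1945,.222],[np.pi,0,y1],v=.05)
robot.sleep(.5)
s=monitor.observe();print(s["time"],s["width"],s["finger_force"],s["wrist_force"],s["moment"],s["eef_pos"],s["tool_rot"])
for n in ["top","scene"]:
    p,d=read_camera(n); cv2.imwrite(f"pics/{n}2.png",p); np.savez(n+"2.npz",p=p,d=d)
a=cv2.imread("pics/top2.png")[80:230,230:430];b=cv2.imread("pics/scene2.png")[130:280,70:270]
cv2.imwrite("pics/crop2.png",np.hstack([cv2.resize(a,(400,300)),cv2.resize(b,(400,300))]))
```

```text
10.7583 0.011557239698166473 59.31885838508606 [-1.03394847 -0.99571461  3.21048294] [ 0.51401736 -0.05962562  0.09023706]
16.6583 0.011071177892216033 58.30777108669281 [ 0.32499373  0.60819996 -3.11588279] [-0.0257584  -0.00621009  0.06307246] [ 0.51247774 -0.19447545  0.22199036] [ 3.14156245e+00 -4.61196021e-05 -3.08750327e+00]
```

View pics/crop2.png

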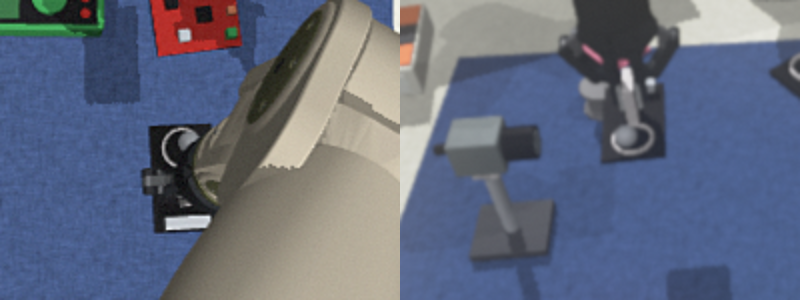

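The tray is held level in front of the lens. In the scene half of the crop the ball is at about (627,138), inside the ring and off-centre towards the lens. Next I measure the ball position, the tray height and tilt, and the lens axis.

```bash
cat > meas.py <<'E'
from h import *
def meas(n,p,d):
    W=cloud(d,calibration(n));Z=W[...,2];V=p.max(-1);S=V-p.min(-1).astype(int)
    g=np.deg2rad(3.1);tx=np.array([np.cos(g),np.sin(g)]);ty=np.array([-tx[1],tx[0]])
    e=monitor.observe()["eef_pos"]
    L=W[...,:2]-(e[:2]+.012*tx);T=np.stack([L@tx,L@ty],-1)
    reg=(d>0)&(abs(T[...,0])<.066)&(abs(T[...,1])<.042)
    t=reg&(Z>.128)&(Z<.1415)&(V<55)
    A=np.c_[T[t],np.ones(t.sum())];c,*_=np.linalg.lstsq(A,Z[t],rcond=None)
    print(n,"plate n",t.sum(),"tilt",np.round(c[:2],3),"z",c[2].round(4),"rect in tray frame",rect(T[t]))
    r=(np.hypot(T[...,0]-.033,T[...,1])<.026)&(Z>c[2]+.0075)&(Z<.19)&(d>0)
    b=W[r]
    # sphere centre: fixed radius 12 mm, least squares
    from scipy.optimize import least_squares
    if len(b)>10:
        f=lambda q:np.linalg.norm(b-q,axis=1)-.012
        s=least_squares(f,b.mean(0)-[0,0,.006],loss="soft_l1",f_scale=.001)
        q=s.x; print(" ball",len(b),q.round(4),"rms",np.sqrt(np.mean(f(q)**2)).round(4),"tray frame",np.round([(q[:2]-e[:2]-.012*tx)@tx,(q[:2]-e[:2]-.012*tx)@ty],4))
E
python3 - <<'E'
from meas import *
for n in ["top","scene"]:
    f=np.load(n+"2.npz"); meas(n,f["p"],f["d"])
    W=cloud(f["d"],calibration(n));Z=W[...,2]
    t=(f["d"]>0)&(abs(W[...,0]-.565)<.05)&(W[...,1]<-.27)&(W[...,1]>-.42)&(Z>.13)&(Z<.19)
    print("cam",rect(W[t][:,:2]), Z[t].max())
    look=np.array([-np.sin(np.deg2rad(3.1)),np.cos(np.deg2rad(3.1))])
    print("front",np.sort(W[t][:,:2]@look)[-20::6], "side mid",np.round([(np.percentile((W[t][:,:2]@np.array([look[1],-look[0]])),q)) for q in (1,99)],4))
E
```

```text
top plate n 524 tilt [-0.001 -0.007] z 0.1377 rect in tray frame (array([0.7, 3.3]), array([ 68.4, 118.8]), 87.9)
 ball 62 [ 0.5624 -0.1959  0.1495] rms 0.0011 tray frame [ 0.0378 -0.0041]Traceback (most recent call last):
  File "<stdin>", line 6, in <module>
    return umr_maximum(a, axis, None, out, keepdims, initial, where)
ValueError: zero-size array to reduction operation maximum which has no identity
```

Run:
```python
from meas import *
n="scene"
f=np.load(n+"2.npz"); meas(n,f["p"],f["d"])
l=np.array([-np.sin(np.deg2rad(3.1)),np.cos(np.deg2rad(3.1))]);sx=np.array([l[1],-l[0]])
for k in ("top0","scene0","scene2"):
    f=np.load(k+".npz");W=cloud(f["d"],calibration(k[:-1]));Z=W[...,2]
    t=(f["d"]>0)&(abs(W[...,0]-.565)<.05)&(W[...,1]<-.27)&(W[...,1]>-.42)&(Z>.125)&(Z<.19)
    Q=np.c_[W[t][:,:2]@l,W[t][:,:2]@sx]
    top=Q[(Z[t]>.17)]; 
    bar=Q[(Q[:,0]>-.355)&(Q[:,0]<-.335)]
    print(k,"front",np.sort(Q[:,0])[-20::6].round(4),"body side range",np.percentile(top[:,1],[1,99]).round(4),"ztop",np.median(Z[t][Z[t]>.165]).round(4))
    fr=(Q[:,0]>-.335); i=np.argsort(Z[t][fr])[-15:]; print(" barrel ridge s",Q[fr][i,1].mean().round(4),"z",Z[t][fr][i].mean().round(4),"range",np.percentile(Q[fr][:,1],[1,99]).round(4))
```

```text
scene plate n 32 tilt [ 0.004 -0.011] z 0.1386 rect in tray frame (array([12. , 20.4]), array([25.8, 95.1]), 83.3)
 ball 120 [ 0.5596 -0.198   0.1523] rms 0.0117 tray frame [ 0.0348 -0.006 ]
top0 front [-0.3205 -0.3204 -0.3202 -0.3197] body side range [0.5234 0.5674] ztop 0.1719
 barrel ridge s 0.546 z 0.1693 range [0.5287 0.5655]
scene0 front [-0.3233 -0.3231 -0.3229 -0.3224] body side range [0.5234 0.5694] ztop 0.1729
 barrel ridge s 0.549 z 0.17 range [0.5322 0.5672]
scene2 front [-0.3232 -0.3231 -0.323  -0.3228] body side range [0.5247 0.5705] ztop 0.173
 barrel ridge s 0.5494 z 0.1699 range [0.5336 0.567 ]
```

```bash
sed -i 's/<.026)&(Z>c\[2\]+.0075)&(Z<.19)/<.0235)\&(Z>.1425)\&(Z<.166)/' meas.py
python3 - <<'E'
from meas import *
f=np.load("scene2.npz"); meas("scene",f["p"],f["d"])
l=np.array([-np.sin(np.deg2rad(3.1)),np.cos(np.deg2rad(3.1))]);sx=np.array([l[1],-l[0]])
e=monitor.observe()["eef_pos"]
t=np.array([.5125,-.1945])+.0052*l-.0050*sx
robot.move_straight([*t,.2226],v=.008); robot.sleep(1)
for n in ["top","scene"]:
    p,d=read_camera(n); np.savez(n+"3.npz",p=p,d=d); meas(n,p,d); cv2.imwrite(f"pics/{n}3.png",p)
print(monitor.observe()["time"],monitor.observe()["eef_pos"])
E
```

```text
scene plate n 32 tilt [ 0.004 -0.011] z 0.1386 rect in tray frame (array([12. , 20.4]), array([25.8, 95.1]), 83.3)
 ball 120 [ 0.5617 -0.1981  0.1501] rms 0.0058 tray frame [ 0.037  -0.0063]
top plate n 510 tilt [-0.     0.005] z 0.138 rect in tray frame (array([0.4, 3.2]), array([ 66.7, 119.8]), 88.9)
 ball 78 [ 0.5587 -0.1889  0.1491] rms 0.005 tray frame [ 0.0395 -0.0021]
scene plate n 51 tilt [0.002 0.009] z 0.1386 rect in tray frame (array([10.5, 15.2]), array([94.5, 26.5]), 6.3)
 ball 129 [ 0.5567 -0.1929  0.1505] rms 0.0062 tray frame [ 0.0372 -0.006 ]
18.9167 [ 0.50721093 -0.18958249  0.22258765]
```

Run:
```python
from meas import *
robot.sleep(1.5)
for n in ["top","scene"]:
    p,d=read_camera(n); meas(n,p,d); cv2.imwrite(f"pics/{n}4.png",p)
s=monitor.observe();print(s["time"],s["width"],np.abs(s["joint_velocities"]).max())
```

```text
top plate n 504 tilt [-0.003  0.001] z 0.1381 rect in tray frame (array([0.2, 3.2]), array([ 66.1, 119.4]), 89.1)
 ball 67 [ 0.5577 -0.191   0.1496] rms 0.0032 tray frame [ 0.0384 -0.0041]
scene plate n 49 tilt [-0.01   0.037] z 0.1385 rect in tray frame (array([10.7, 18.3]), array([95.4, 26.4]), 0.3)
 ball 131 [ 0.5563 -0.1931  0.1503] rms 0.0066 tray frame [ 0.0368 -0.0061]
20.5167 0.010912225582218825 0.0011256225067189393
```

View pics/scene4.png

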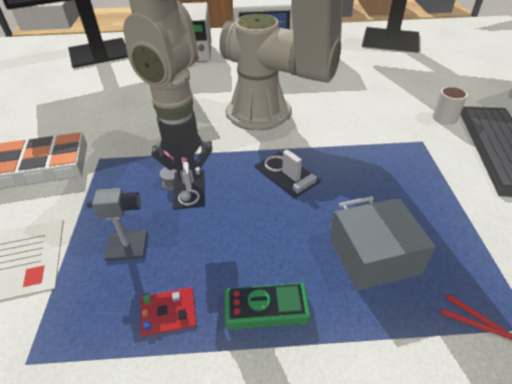

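The scene view shows the drawer shut (handle at (356,203)) and the tray level at (188,190) with the ball in its pocket facing the lens. The bystanders haven't moved.

```bash
python3 -c "
from plant import *
print(workorder.close_job())"
```

```text
the job is handed in; nothing more can be done
None
```

I pushed the drawer shut, then carried the small black tray to the camera and handed the job in at about 20.5 s; the ball is still in its pocket and, by my measurements, within about 2 mm of the lens axis, at lens height and about 10 cm from the glass.

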